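Pack up the table quoits: take off the ring and rock the post out of its board

TASK

Pack up the table quoits game: lift the wooden ring up off the post and lay it flat, without dropping it, in the free part of the open game box. Then free the post, whose foot is held tightly in the board by a spring catch at each end, by rocking it and not by pulling it straight up: tip up the end beside the three score pegs first, with the other end staying down, then tip it over the other way, still in its pocket, until the opposite end stands the higher, and lift it out. Finish still holding the post upright and still just clear of the board, its foot one to five centimetres above the top of the board and over the pocket, with the ring left in the box and the other things on the table left where they are.

Things in the scene. Friction and masses are not known exactly. Their poses are not given: they have to be found in the camera images.
- base: Fixed wooden quoits board, 120 (x) x 210 (y) x 26 mm high. Origin: centre of its underside; y along its length, z up. In the middle of its top is a pocket 33 (x) x 98 (y) mm, 18 mm deep. Three score pegs (12 mm tall, 12 mm diameter) stand in a row across it, 92 mm from the middle on the +y side.
- board_pocket (a point): Centre of the pocket's floor, 8 mm above the table and 18 mm below the board's top; axes as the board's. At each end (+y, -y) of the pocket a sprung steel catch with a round nose, which gives way along y, reaches 4 mm into the pocket, over the end of the foot.
- post_grip (a point): Centre of the grip bar of the post (one loose wooden piece, 94 mm tall, about 0.2 kg): flat-sided upright bar 14 (x) x 24 (y) mm, 52 mm tall. The point is 70 mm above the foot's underside, 24 mm below the bar's top and 28 mm above the top of the round collar (48 mm diameter, 16 mm high) below it. y along the foot, +y towards the score pegs; z up.
- foot_under (a point): Centre of the underside of the post's foot, 70 mm below post_grip along the post's z. The foot is 30 (x) x 88 (y) x 16 mm with a round rib low on each end (96 mm over the ribs). Each catch holds its end down with some 10 to 20 N. An end is past its catch after rising about 9 mm and can then rest on it, about 14 mm up (foot tipped 0.16 rad).
- end_a (a point): Underside of the post's foot at its end on the score pegs' side (44 mm from the middle along the post's +y).
- end_b (a point): Underside of the post's foot at the opposite end (44 mm from the middle along the post's -y).
- ring_mid (a point): Centre of the loose wooden ring, 58 mm outside diameter, 34 mm hole, 22 mm high; hung over the post's bar, resting on the collar. Point half-way up (11 mm above its underside), on the axis. The post's bar ends 41 mm above this point at the start.
- game_box: Open cardboard game box, fixed, 160 (x) x 220 (y) x 36 mm high, walls and floor 4 mm. Origin: centre of its underside. A stack of cards fills its +y side (30 mm high, from y = 48 to the wall); the rest is free.
- box_space (a point): Middle of the free part of the game box, on its inner floor (4 mm above the table; free area about 152 (x) x 154 (y) mm).
- pawn_1: Wooden pawn, 28 mm diameter, 42 mm tall, by the board; leave alone. Origin: centre of its underside.
- pawn_2: Wooden pawn, 28 mm diameter, 42 mm tall, on the other side of the board; leave alone. Origin: centre of its underside.
- dice_cup: Black dice cup, 68 mm diameter, 75 mm tall, beyond the game box; leave alone. Origin: centre of its underside.
- die: White die, 18 mm, before the game box; leave alone. Origin: centre of its underside.
- deck: Deck of cards, 63 x 90 x 20 mm; leave alone. Origin: centre of its underside.
- mug: White mug, 80 mm diameter, 90 mm tall; leave alone. Origin: centre of its underside.
- book: Red book lying flat, 150 x 210 x 28 mm; leave alone. Origin: centre of its underside.
There are look-alikes about, which are no part of the job. What is shaped like the part that bears ring_mid but red is not meant. Of the things shaped like the part that bears post_grip, the wooden one is meant.

How it is judged:
By the outcome, as a careful person would: the job done as asked, in the order asked, and still so for the second after the job is handed in, while the arm keeps its last pose, push and grip.
It also fails if it takes over 51 s, if anything falls off the work surface, if the arm or the gripper's body presses on something with over 40 N, if the wrist force passes 120 N, or if a joint passes its speed limit or range.

ROBOT

A 6-joint arm with a two-finger parallel gripper is mounted at the origin on the work surface. World frame = base frame: x ahead of the robot, y to its left, z up, the work surface at z = 0. Lengths are in m, angles in rad, forces in N, time in s.
With the tool pointing down it reaches from about 0.375 to 0.825 m from the base axis. Payload 5.5 kg.
Tool frame: the origin (TCP) lies between the finger pads; the fingertips stand 22 mm ahead of it and the grasp point (between the pads) lies 3 mm ahead of it; z points along the fingers, y is the direction in which the jaws open and shut (so a half turn about z gives the same grasp; the last joint's range is limited). The gripper opens to 85 mm and grips with 20 to 120 N. Pads are 22 mm wide; open, the fingers measure 114 mm over their backs; the gripper's body (76 mm by 85 mm) begins 54 mm behind the grasp point. The pads swing forward as they close: fully open they stand 13 mm farther back than shut.
Start: joints at [-1.282, 0.314, -0.047, 1.21, 0, 1.571], TCP at [0.171, -0.575, 0.253] pointing down, gripper open.
Joint ranges: [-2.67, 2.67], [-0.69, 1.73], [-1.03, 1.25], [-2.08, 2.16], [-1.42, 1.45], [-3.14, 3.14]. Speed limits (rad/s): [2.39, 2.39, 3.01, 3.14, 3.14, 3.14].

INTERFACE

Orientations are given as [roll, pitch, yaw] about the fixed x, y, z axes, in that order (R = Rz(yaw) Ry(pitch) Rx(roll)).
In Python, from station import env gives the robot as it stands. The module is installed in compiled form; this text tells all that it offers.
- The arm moves only by the tool carry_out, never from a script. Its argument "moves" is text: rows parted by semicolons, each of 7 numbers parted by spaces: the shift along the tool's x, y, z in cm, then the turn, a rotation vector about the tool's x, y, z in degrees, then the finger opening in cm, from 0 to 8.54. In form: x y z wx wy wz jaw; .... A call has exactly 5 rows; each row shifts and turns the commanded pose from where the row before left it, along the tool's axes as they then stand; what a row does not reach is not made up. A row lasts 1/10 s, in which the tool goes at most 50 mm and 8.59 degrees, less where a joint would pass 70% of its speed; a pose out of reach is approached as far as the arm can. A call is refused whole if a number of a shift passes 5 or a number of a turn 8.59, either way. A call with a gripper value outside its range is refused whole. The fingers move at their own pace and stop on an object; the grip force is fixed at half the most. Time passes only in rows, so rows that do not move let the fingers close, or fill a call up. It gives the time, the measured TCP pose, the force and the opening at its end, in the units of the state.
- env.sense(): the state, without advancing time (a new reading comes with each control period).
- env.read_camera(name): name is "side" or "top" or "wrist"; returns a dict with "image" (480x640x3 uint8, red, green, blue), "z_map" (480x640 float32, m along the optical axis (not along the pixel's ray), 0 where there is no reading), "mtx" (3x3 intrinsics, pixels), "rvec" (rotation vector, rad) and "tvec" (3), from world to camera coordinates, as OpenCV has them. Camera axes: x right, y down, z forward; pixel columns grow to the right and rows downward; lengths in m; the calibration is good to about 2 mm. A picture is of the moment at which its call begins.
- env.hand_in(): hands the job in, once; it reports no verdict.
Trained networks look in the newest picture that a camera, given by its name, has taken for a name from the list of things; names that differ only in an ending like _2 or _b are one class to them, and where a whole thing is asked for, a point or a joint stands for the part that bears it (a point fixed in the world has none). Each returns a list of dicts, best first, with "confidence" (0 to 1); they miss things now and then, are a little off and sometimes report something else, mostly with a low value. They report only what shows in the picture. A call takes as long as a camera call. They do not tell look-alikes from the thing itself.
- env.search_frame(camera, target): "location" ([x, y, z] in m, in world coordinates, good to about 4 mm: the middle of the surface that is visible of it).
- env.silhouettes(camera, target): "region" (480x640 bool, what is visible of it).
- env.landmark_of(camera, target): "location" ([x, y, z] in m, in world coordinates, good to about 4 mm: a listed point, or the origin of a listed thing).
The state is a dict: "time_s": time; "qpos": joint angles; "dq": joint speeds; "joint_efforts": joint torques, N m; "ee_pos": TCP position; "orientation": TCP orientation; "wrist_force": force on the tool from outside, world axes, zero at the start; "moment": the same for the moment, N m; "width": finger opening in m.
Only numpy, scipy, OpenCV 4.12 (cv2) and the standard library are available. Lean on these libraries where they do the work, as an engineer would, in place of code of your own. Each camera call takes 0.05 s, during which the arm holds its last target.

## Working session

There is one attempt and no reset: what is moved stays moved. The work goes in short steps, Python scripts to look and compute and a tool call to move; the robot and the scene stay as the last step left them, time stands still between calls to the robot, and variables do not carry over. Pictures are saved under pics/ and viewed, and the job is handed in when it is done.

Besides the shell and the picture viewer there is one more tool, called after "Call:" in YAML: its name, and indented under it one key for each argument. carry_out: Moves the arm, as the interface text tells. Its arguments: {"type":"object","properties":{"moves":{"type":"string"}},"required":["moves"]}

```bash
mkdir -p pics; ls; python3 - <<'E'
from station import env
import cv2,numpy as np
s=env.sense(); print(s)
for c in ("top","side"):
    d=env.read_camera(c); cv2.imwrite(f"pics/{c}0.png",d["image"][:,:,::-1])
    for t in ("base","board_pocket","post_grip","foot_under","end_a","end_b","ring_mid","game_box","box_space","pawn_1","dice_cup","die","deck","mug","book"):
        try: print(c,t,[(np.round(r["location"],3).tolist(),round(r["confidence"],2)) for r in env.landmark_of(c,t)][:4])
        except Exception as e: print(c,t,e)
E
```

```text
pics
{'time_s': 0.0, 'qpos': array([-1.28203932e+00,  3.14219973e-01, -4.80819825e-02,  1.21021455e+00,
       -3.53397048e-06,  1.57080458e+00]), 'dq': array([-0.00146535, -0.0002966 , -0.00068711, -0.00122704,  0.00033512,
       -0.00073989]), 'joint_efforts': array([ 3.23389268e-04, -5.39588249e+01,  3.39750838e+01,  1.93036400e-02,
        3.58780926e-04, -4.85229904e-06]), 'ee_pos': array([ 0.17069896, -0.57463248,  0.2524369 ]), 'orientation': array([-3.13987248e+00,  3.54816752e-06,  2.88748754e-01]), 'wrist_force': array([-0.05534248, -0.60174433,  0.0753717 ]), 'moment': array([-0.00268495,  0.06257862,  0.02060484]), 'width': 0.08509713454960605}
top base [([0.527, 0.163, 0.002], 0.78)]
top board_pocket [([0.523, 0.159, 0.008], 0.84), ([0.624, 0.386, 0.002], 0.35)]
top post_grip [([0.374, 0.124, 0.072], 0.79), ([0.575, -0.178, 0.003], 0.51)]
top foot_under [([0.37, 0.125, 0.003], 0.85), ([0.528, 0.164, 0.009], 0.77)]
top end_a [([0.529, 0.119, 0.006], 0.94), ([0.397, 0.087, -0.006], 0.68), ([0.524, 0.206, 0.009], 0.65), ([0.344, 0.164, 0.003], 0.6)]
top end_b [([0.529, 0.1
[... 1152 characters left out ...]
03, 0.089, -0.001], 0.63), ([0.762, -0.011, -0.004], 0.6)]
side ring_mid [([0.524, 0.16, 0.061], 0.93), ([0.69, 0.222, 0.007], 0.81), ([0.712, -0.198, 0.0], 0.74)]
side game_box [([0.573, -0.178, 0.001], 0.8), ([0.631, 0.109, 0.004], 0.17)]
side box_space [([0.563, -0.207, 0.003], 0.75)]
side pawn_1 [([0.427, 0.219, -0.003], 0.71), ([0.631, 0.109, 0.005], 0.71), ([0.528, 0.204, 0.006], 0.63), ([0.531, 0.157, 0.009], 0.27)]
side dice_cup [([0.713, -0.198, 0.001], 0.66), ([0.525, 0.161, 0.002], 0.51)]
side die [([0.46, -0.197, -0.0], 0.52)]
side deck [([0.628, 0.387, -0.002], 0.85), ([0.714, -0.197, -0.0], 0.62)]
side mug []
side book [([0.308, 0.437, 0.0], 0.92), ([0.53, 0.206, 0.008], 0.27)]
```

View pics/top0.png

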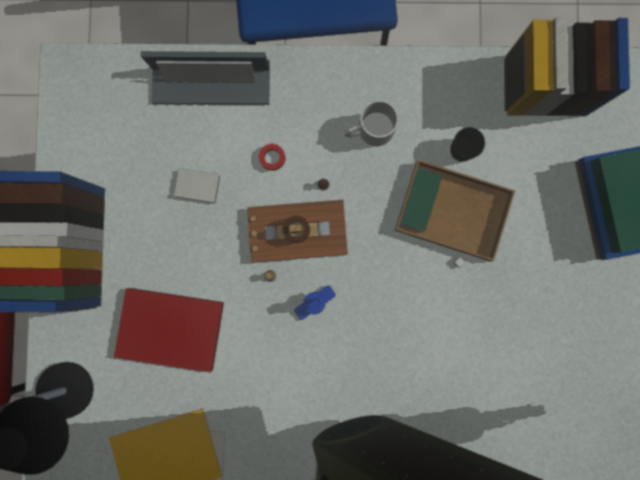

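View pics/side0.png

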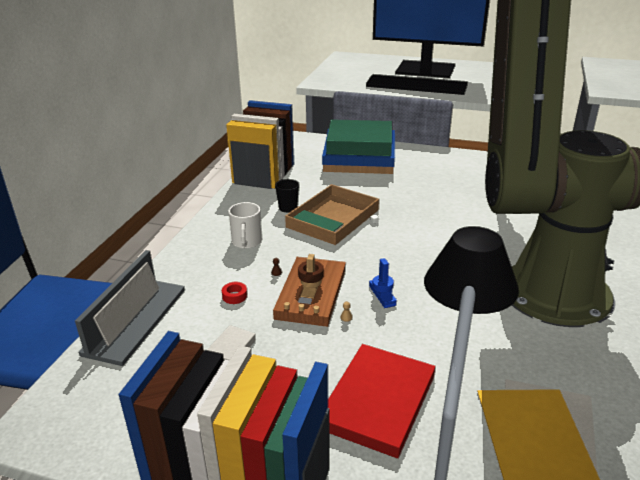

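```bash
cat > h.py <<'E'
from station import env
import cv2,numpy as np
def cloud(c):
    d=env.read_camera(c); z=d["z_map"]; R,_=cv2.Rodrigues(np.array(d["rvec"],float)); t=np.array(d["tvec"],float).ravel()
    v,u=np.mgrid[0:480,0:640]; K=d["mtx"]
    P=np.stack([(u-K[0,2])/K[0,0]*z,(v-K[1,2])/K[1,1]*z,z],-1)
    W=(P-t)@R; W[z<=0]=np.nan
    return d,W
def rect(P):
    (c,s,a)=cv2.minAreaRect((P[:,:2]*1000).astype(np.float32)); return np.round(c,1),np.round(s,1),round(a,2)
E
python3 - <<'E'
from h import *
d,W=cloud("top"); im=d["image"]
def sel(x,y,r,z0,z1):
    m=(np.abs(W[...,0]-x)<r)&(np.abs(W[...,1]-y)<r)&(W[...,2]>z0)&(W[...,2]<z1); return W[m]
P=sel(.526,.162,.125,.018,.033); 
P=P[(P[:,0]<.60)&(P[:,0]>.455)]
print("board",len(P),rect(P),np.median(P[:,2]))
P=sel(.526,.162,.05,.055,.085);print("ring",len(P),rect(P),np.median(P,0),P.mean(0))
P=sel(.526,.162,.05,.09,.12);print("bar",len(P),rect(P),P.mean(0))
P=sel(.573,-.178,.15,.028,.045);P=P[P[:,0]<.68];print("box",len(P),rect(P))
d,W=cloud("side")
P=sel(.526,.162,.05,.055,.085);print("ring side",len(P),rect(P),P.mean(0))
P=sel(.526,.162,.05,.09,.12);print("bar side",len(P),rect(P),P.mean(0))
for n in ("side","top"):
  im=env.read_camera(n)["image"]; a=im[170:340,220:420] if n=="top" else im[240:340,240:400]
  cv2.imwrite(f"pics/crop_{n}.png",cv2.resize(a,None,fx=4,fy=4,interpolation=cv2.INTER_CUBIC)[:600,:800,::-1])
for c in ("top","side"):
  for t in ("base","board_pocket","box_space","game_box","ring_mid","post_grip","end_a"):
    print(c,t,[(np.round(r["location"],3).tolist(),round(r["confidence"],2)) for r in env.landmark_of(c,t)][:3])
E
```

```text
board 4616 (array([529.3, 165.6]), array([120.5, 210.8]), 4.96) 0.026008799613510394
ring 430 (array([529.7, 164.7]), array([56.6, 56.7]), 89.53) [0.52833416 0.16386261 0.07165997] [0.52867745 0.16408251 0.07130877]
bar 86 (array([529.3, 164.8]), array([14.5, 22.8]), 3.08) [0.52859329 0.16458207 0.10172303]
box 1987 (array([ 576.2, -176.2]), array([220.8, 161.7]), 72.41)
ring side 422 (array([524.9, 162.3]), array([55.3, 61.6]), 16.74) [0.52198294 0.16966323 0.06876928]
bar side 72 (array([523.7, 163.4]), array([12.9, 27.1]), 5.39) [0.52333798 0.16520315 0.09897039]
top base [([0.526, 0.161, 0.002], 0.66)]
top board_pocket [([0.527, 0.16, 0.009], 0.82)]
top box_space [([0.566, -0.205, 0.003], 0.91)]
top game_box [([0.574, -0.178, 0.003], 0.82)]
top ring_mid [([0.689, 0.22, 0.011], 0.84), ([0.526, 0.161, 0.06], 0.69), ([0.46, -0.189, -0.004], 0.66)]
top post_grip [([0.372, 0.123, 0.072], 0.85), ([0.525, 0.163, 0.074], 0.77), ([0.527, 0.166, 0.009], 0.17)]
top end_a [([0.344, 0.161, 0.0], 0.94), ([0.527, 0.204, 0.01], 0.69), ([0.4, 0.088, -0.001], 0.68)]
side base [([0.526, 0.162, -0.002], 0.75)]
side board_pocket [([0.525, 0.162, 0.007], 0.59), ([0.625, 0.39, -0.002], 0.47)]
side box_space [([0.562, -0.205, 0.002], 0.87)]
side game_box [([0.633, 0.107, 0.003], 0.58), ([0.574, -0.18, -0.0], 0.56)]
side ring_mid [([0.691, 0.224, 0.009], 0.95), ([0.528, 0.158, 0.062], 0.85)]
side post_grip [([0.525, 0.16, 0.075], 0.88), ([0.374, 0.123, 0.073], 0.67), ([0.425, 0.223, 0.0], 0.22)]
side end_a [([0.4, 0.085, -0.003], 0.79), ([0.529, 0.206, 0.009], 0.74), ([0.343, 0.159, -0.003], 0.58)]
```

Call:
carry_out:
  moves: "4.3 -2.5 0 0 0 0 8.5; 4.3 -2.5 0 0 0 0 8.5; 4.3 -2.5 0 0 0 0 8.5; 4.3 -2.5 0 0 0 0 8.5; 4.3 -2.5 0 0 0 0 8.5"

```text
time_s: 3.0
ee_pos: [0.3424, -0.3926, 0.2535]
orientation: [3.141, -0.0, 0.288]
wrist_force: [0.9, 0.1, -0.1]
width: 0.0848
```

Call:
carry_out:
  moves: "2.8 -4.0 0 0 0 0 8.5; 2.8 -4.0 0 0 0 0 8.5; 2.8 -4.0 0 0 0 0 8.5; 2.8 -4.0 0 0 0 0 8.5; 2.8 -4.0 0 0 0 0 8.5"

```text
time_s: 3.5
ee_pos: [0.4189, -0.1607, 0.2536]
orientation: [3.141, -0.001, 0.288]
wrist_force: [2.5, -0.6, 0.3]
width: 0.0851
```

Call:
carry_out:
  moves: "2.8 -4.0 0 0 0 0 8.5; 2.8 -4.0 0 0 0 0 8.5; 2.8 -4.0 0 0 0 0 8.5; 2.8 -4.0 0 0 0 0 8.5; 2.8 -4.0 0 0 0 6 8.5"

```text
time_s: 4.0
ee_pos: [0.4962, 0.0712, 0.2536]
orientation: [3.141, -0.001, 0.182]
wrist_force: [0.6, -0.8, 0.1]
width: 0.0851
```

View pics/crop_top.png

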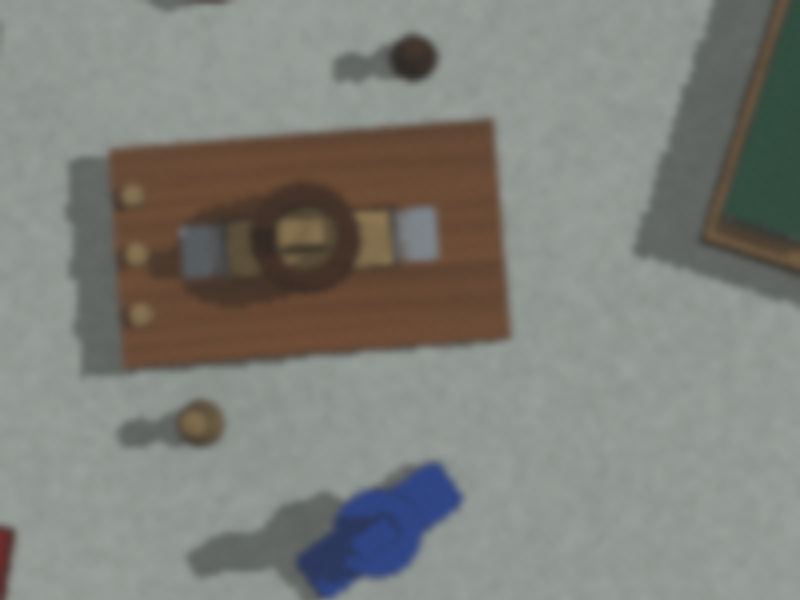

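```bash
cat >> h.py <<'E'
from scipy.spatial.transform import Rotation as Ro
def rel(target, yaw=None):
    s=env.sense(); R=Ro.from_euler('xyz',s["orientation"]); d=R.inv().apply(np.array(target)-s["ee_pos"])*100
    print("t",round(s["time_s"],2),"pos",np.round(s["ee_pos"],4),"ori",np.round(s["orientation"],3),"F",np.round(s["wrist_force"],1),"w",round(s["width"],4))
    print("shift cm",np.round(d,2))
    if yaw is not None: print("turn deg",np.round(np.degrees((R.inv()*Ro.from_euler('xyz',[np.pi,0,yaw])).as_rotvec()),2))
E
python3 - <<'E'
from h import *
rel([.5275,.1635,.2],.0866)
E
```

```text
t 4.0 pos [0.4962 0.0712 0.2536] ori [ 3.141e+00 -1.000e-03  1.820e-01] F [ 0.6 -0.8  0.1] w 0.0851
shift cm [ 4.74 -8.51  5.37]
turn deg [ 0.01 -0.05  5.48]
```

Call:
carry_out:
  moves: "1.58 -2.84 1.3 0 0 0 8.5; 1.58 -2.84 1.3 0 0 0 8.5; 1.58 -2.83 1.3 0 0 5.5 8.5; 0 0 0 0 0 0 8.5; 0 0 0 0 0 0 8.5"

```text
time_s: 4.5
ee_pos: [0.5355, 0.107, 0.2146]
orientation: [-3.094, 0.004, 0.171]
wrist_force: [0.0, 0.1, 1.4]
width: 0.0853
```

```bash
python3 - <<'E'
from h import *
d,W=cloud("wrist"); cv2.imwrite("pics/w1.png",d["image"][:,:,::-1])
for lo,hi,n in ((.09,.12,"bar"),(.062,.082,"ring")):
    m=(np.hypot(W[...,0]-.527,W[...,1]-.163)<.045)&(W[...,2]>lo)&(W[...,2]<hi);P=W[m]
    if len(P)>5: print(n,len(P),rect(P),P.mean(0))
m=(np.abs(W[...,0]-.527)<.14)&(np.abs(W[...,1]-.163)<.14)&(W[...,2]>.021)&(W[...,2]<.030);P=W[m];print("board",len(P),rect(P) if len(P)>5 else 0)
rel([.5275,.1635,.2],.0866)
E
```

```text
bar 1017 (array([527.3, 162.2]), array([14.6, 24.2]), 4.99) [0.52908915 0.16145126 0.10042261]
ring 3579 (array([527.9, 161.7]), array([57. , 57.3]), 57.08) [0.53180161 0.15977569 0.07170214]
board 31706 (array([524.7, 168.1]), array([248.7, 221.1]), 63.48)
t 4.55 pos [0.5355 0.1071 0.2151] ori [-3.094e+00  3.000e-03  1.710e-01] F [0.5 1.  0.3] w 0.0851
shift cm [ 0.18 -5.62  1.78]
turn deg [-2.73  0.28  4.84]
```

View pics/w1.png

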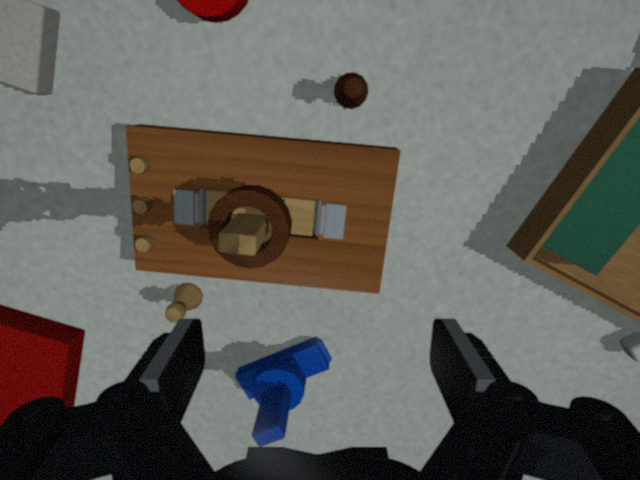

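```bash
python3 - <<'E'
from h import *
s=env.sense();print(s["qpos"],s["dq"])
E
```

```text
[ 0.17026937  0.23340173 -0.24223708  1.0980942   0.04780807  3.14063045] [ 0.00287124 -0.01693473  0.00107897 -0.00093748  0.00028538 -0.00111722]
```

Call:
carry_out:
  moves: "0 0 0 -2.7 0.3 -8 8.5; 0 0 0 0 0 -8.5 8.5; 0 0 0 0 0 -8.5 8.5; 0 0 0 0 0 -8.5 8.5; 0 0 0 0 0 -8.5 8.5"

```text
time_s: 5.05
ee_pos: [0.5356, 0.1073, 0.216]
orientation: [3.138, -0.006, 0.91]
wrist_force: [-0.1, 0.1, 0.2]
width: 0.0848
```

Call:
carry_out:
  moves: "0 0 0 0 0 -8.5 8.5; 0 0 0 0 0 -8.5 8.5; 0 0 0 0 0 -8.5 8.5; 0 0 0 0 0 -8.5 8.5; 0 0 0 0 0 -8.5 8.5"

```text
time_s: 5.55
ee_pos: [0.5356, 0.1072, 0.216]
orientation: [3.134, -0.002, 1.652]
wrist_force: [-0.1, -0.8, -0.5]
width: 0.0847
```

```bash
python3 - <<'E'
from h import *
rel([.5275,.1625,.2],.0866+np.pi/2)
E
```

```text
t 5.55 pos [0.5356 0.1072 0.216 ] ori [ 3.134e+00 -2.000e-03  1.652e+00] F [-0.1 -0.8 -0.5] w 0.0847
shift cm [ 5.57 -0.37  1.6 ]
turn deg [ 0.41 -0.11 -0.29]
```

Call:
carry_out:
  moves: "1.9 -0.13 0.5 0.4 0 -0.3 8.5; 1.9 -0.12 0.5 0 0 0 8.5; 1.8 -0.12 0.6 0 0 0 8.5; 0 0 0 0 0 0 8.5; 0 0 0 0 0 0 8.5"

```text
time_s: 6.05
ee_pos: [0.5276, 0.1628, 0.1997]
orientation: [-3.141, -0.002, 1.652]
wrist_force: [1.0, 0.1, 0.3]
width: 0.0845
```

```bash
cat > look.py <<'E'
from h import *
import sys
d,W=cloud("wrist"); cv2.imwrite("pics/%s.png"%sys.argv[1],d["image"][:,:,::-1])
for lo,hi,n in ((.095,.12,"bar"),(.066,.082,"ring"),(.022,.030,"board")):
    r=.045 if n!="board" else .13
    m=(np.hypot(W[...,0]-.527,W[...,1]-.163)<r)&(W[...,2]>lo)&(W[...,2]<hi);P=W[m]
    if len(P)>5: print(n,len(P),rect(P),P.mean(0), W[m][:,2].mean())
rel([.5275,.1625,.2],.0866+np.pi/2)
E
python3 look.py w2
```

```text
bar 957 (array([527.5, 162.4]), array([13.7, 24.2]), 4.57) [0.52727025 0.16349971 0.10183178] 0.10183178090405881
ring 3750 (array([527.4, 162.1]), array([56.9, 57.2]), 43.54) [0.527138   0.16526657 0.07210397] 0.07210397114623589
board 35162 (array([535.2, 163.7]), array([167.7, 225.6]), 14.18) [0.52621005 0.17528748 0.02630557] 0.02630556720739856
t 6.1 pos [0.5278 0.1625 0.1997] ori [-3.141e+00 -2.000e-03  1.651e+00] F [ 0.7  0.2 -0. ] w 0.085
shift cm [ 0.01 -0.03 -0.03]
turn deg [-0.01 -0.1  -0.34]
```

View pics/w2.png

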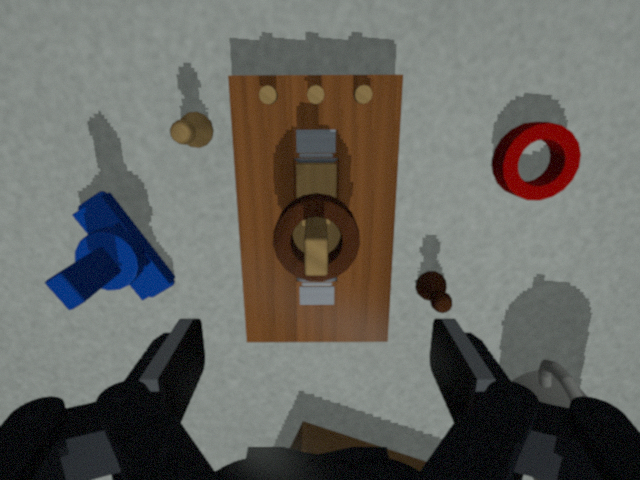

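```bash
python3 - <<'E'
from h import *
d,W=cloud("wrist"); s=env.sense(); R=Ro.from_euler('xyz',s["orientation"])
T=R.inv().apply((W-s["ee_pos"]).reshape(-1,3)).reshape(W.shape)
m=(np.abs(T[...,1])<.07)&(T[...,2]<.05)&(T[...,2]>-.1)
for sg in(1,-1):
    P=T[m&(sg*T[...,1]>.02)]; print(len(P),np.round(np.percentile(P,[0,1,5,50,95,99,100],axis=0)*1000,1).tolist())
E
```

```text
19895 [[-11.7, 20.0, -66.4], [-8.4, 21.8, -64.8], [-4.2, 26.7, -62.7], [11.5, 47.9, -44.9], [17.5, 66.6, -4.3], [18.0, 69.1, 4.2], [18.7, 70.0, 9.1]]
19703 [[-11.7, -70.0, -66.4], [-8.5, -68.8, -64.7], [-4.4, -65.9, -62.6], [11.4, -47.3, -44.7], [17.4, -26.4, -4.3], [17.9, -21.8, 4.2], [18.8, -20.0, 9.4]]
```

Call:
carry_out:
  moves: "0 -0.03 4 0 0 0 8.5; 0 0 4 0 0 0 8.5; 0 0 3 0 0 0 8.5; 0 0 1.5 0 0 0 8.5; 0 0 0.8 0 0 0 8.5"

```text
time_s: 6.65
ee_pos: [0.5265, 0.162, 0.0645]
orientation: [-3.138, -0.001, 1.65]
wrist_force: [-1.0, 0.7, -0.5]
width: 0.0849
```

Call:
carry_out:
  moves: "0 0 0 0 0 0 5.5; 0 0 0 0 0 0 5.0; 0 0 0 0 0 0 5.0; 0 0 0 0 0 0 5.0; 0 0 0 0 0 0 5.0"

```text
time_s: 7.15
ee_pos: [0.5287, 0.1633, 0.0676]
orientation: [3.14, -0.002, 1.651]
wrist_force: [-1.6, -0.8, 6.3]
width: 0.0567
```

```bash
python3 - <<'E'
from h import *
d,W=cloud("wrist"); s=env.sense(); R=Ro.from_euler('xyz',s["orientation"])
cv2.imwrite("pics/w3.png",d["image"][:,:,::-1])
T=R.inv().apply((W-s["ee_pos"]).reshape(-1,3)).reshape(W.shape)
m=(np.abs(T[...,1])<.06)&(np.abs(T[...,1])>.031)&(T[...,2]<.03)&(T[...,2]>-.1)&(T[...,0]>-.012)&(T[...,0]<.012)
P=T[m]; print(len(P),np.round(np.percentile(P,[0,1,5,50,95,99,100],axis=0)*1000,1).tolist())
rel([.5275,.1625,.067],.0866+np.pi/2)
E
```

```text
20943 [[-12.0, -60.0, -61.0], [-10.1, -59.4, -59.7], [-7.8, -57.0, -56.7], [7.4, -31.6, -38.1], [11.9, 56.7, -2.9], [12.0, 59.3, 8.5], [12.0, 60.0, 14.8]]
t 7.2 pos [0.5287 0.1633 0.0676] ori [ 3.140e+00 -2.000e-03  1.651e+00] F [-0.3 -1.2  6. ] w 0.0565
shift cm [-0.07 -0.12  0.06]
turn deg [ 0.1  -0.13 -0.35]
```

View pics/w3.png

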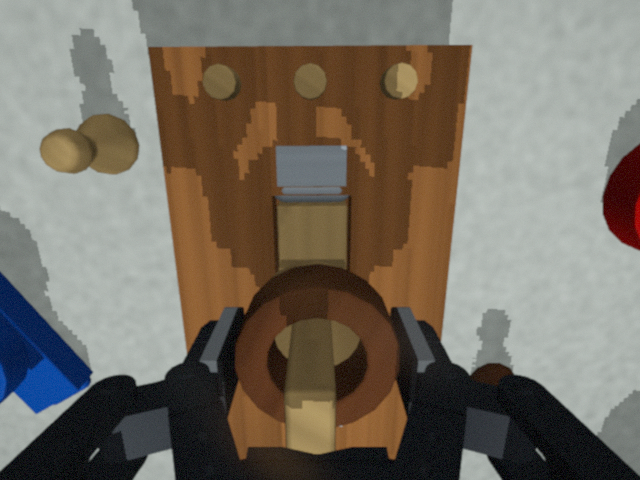

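Call:
carry_out:
  moves: "0 0 -0.5 0 0 0 5.0; 0 0 -1.5 0 0 0 5.0; 0 0 -2.5 0 0 0 5.0; 0 0 -3 0 0 0 5.0; 0 0 -2.5 0 0 0 5.0"

```text
time_s: 7.7
ee_pos: [0.5277, 0.163, 0.1677]
orientation: [-3.141, -0.002, 1.651]
wrist_force: [0.4, 0.7, -1.3]
width: 0.0568
```

```bash
python3 - <<'E'
from h import *
rel([.565,-.206,.15],.0866+np.pi/2)
d=env.read_camera("side"); cv2.imwrite("pics/s1.png",cv2.resize(d["image"][180:340,200:420],None,fx=3.5,fy=3.5)[:,:,::-1])
E
```

```text
t 7.7 pos [0.5277 0.163  0.1677] ori [-3.141e+00 -2.000e-03  1.651e+00] F [ 0.4  0.7 -1.3] w 0.0568
shift cm [-37.09   0.75   1.69]
turn deg [-0.01 -0.13 -0.35]
```

View pics/s1.png

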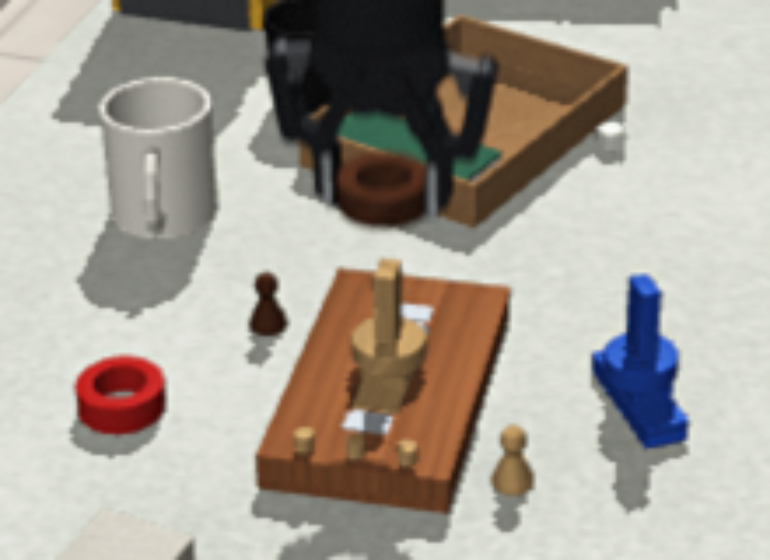

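Call:
carry_out:
  moves: "-3.1 0.09 0 0 0 0 5.0; -4.8 0.1 0 0 0 0 5.0; -4.8 0.1 0 0 0 0 5.0; -4.8 0.1 0 0 0 0 5.0; -4.8 0.1 0 0 0 0 5.0"

```text
time_s: 8.25
ee_pos: [0.5504, -0.0607, 0.1659]
orientation: [-3.141, -0.002, 1.652]
wrist_force: [0.5, -0.4, -1.3]
width: 0.0569
```

Call:
carry_out:
  moves: "-4.8 0.1 0 0 0 0 5.0; -4.8 0.1 0 0 0 0 5.0; -4.0 0.1 1 0 0 0 5.0; -1.2 0 2.5 0 0 0 5.0; 0 0 2.5 0 0 0 5.0"

```text
time_s: 8.75
ee_pos: [0.5659, -0.209, 0.1052]
orientation: [3.141, -0.001, 1.648]
wrist_force: [-0.6, 0.9, -0.0]
width: 0.0567
```

```bash
python3 - <<'E'
from h import *
rel([.565,-.206,.0216],.0866+np.pi/2)
E
```

```text
t 8.75 pos [ 0.5659 -0.209   0.1052] ori [ 3.141e+00 -1.000e-03  1.648e+00] F [-0.6  0.9 -0. ] w 0.0567
shift cm [ 0.3  -0.07  8.36]
turn deg [ 0.06 -0.03 -0.54]
```

Call:
carry_out:
  moves: "0.3 0 3 0 0 0 5.0; 0 0 2.7 0 0 0 5.0; 0 0 1.3 0 0 0 5.0; 0 0 0.5 0 0 0 5.0; 0 0 0.3 0 0 0 5.0"

```text
time_s: 9.25
ee_pos: [0.5653, -0.2031, 0.0275]
orientation: [-3.141, -0.002, 1.651]
wrist_force: [-0.6, -0.4, -0.3]
width: 0.0567
```

Call:
carry_out:
  moves: "0 0 0.2 0 0 0 5.0; 0 0 0.15 0 0 0 5.0; 0 0 0.1 0 0 0 5.0; 0 0 0 0 0 0 5.0; 0 0 0 0 0 0 5.0"

```text
time_s: 9.75
ee_pos: [0.565, -0.2031, 0.023]
orientation: [-3.141, -0.002, 1.651]
wrist_force: [0.2, 0.0, -0.9]
width: 0.0566
```

```bash
python3 - <<'E'
from h import *
rel([.565,-.206,.0216],.0866+np.pi/2)
d=env.read_camera("side"); cv2.imwrite("pics/s2.png",cv2.resize(d["image"][160:260,230:430],None,fx=4,fy=4)[:,:,::-1])
E
```

```text
t 9.75 pos [ 0.565  -0.2031  0.023 ] ori [-3.141e+00 -2.000e-03  1.651e+00] F [ 0.2  0.  -0.9] w 0.0566
shift cm [-0.29 -0.02  0.14]
turn deg [-0.04 -0.11 -0.35]
```

View pics/s2.png

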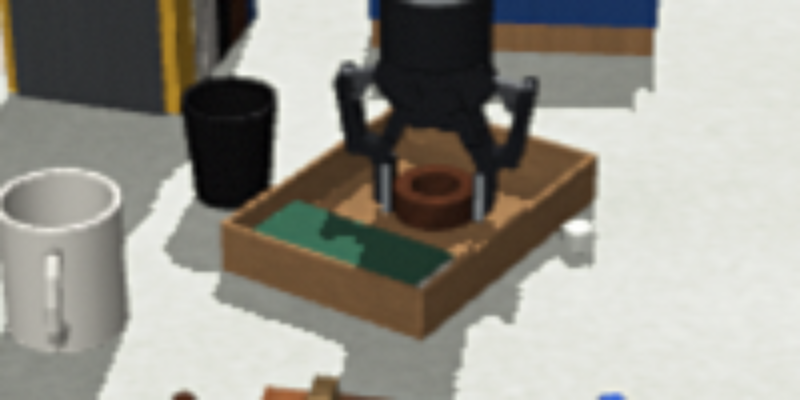

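Just above contact; creep down.

Call:
carry_out:
  moves: "0 0 0.1 0 0 0 5.0; 0 0 0.1 0 0 0 5.0; 0 0 0 0 0 0 5.0; 0 0 0 0 0 0 5.0; 0 0 0 0 0 0 5.0"

```text
time_s: 10.3
ee_pos: [0.565, -0.2031, 0.0218]
orientation: [-3.141, -0.002, 1.651]
wrist_force: [-2.4, 1.4, 10.2]
width: 0.0569
```

Call:
carry_out:
  moves: "0 0 0 0 0 0 6.0; 0 0 0 0 0 0 7.0; 0 0 0 0 0 0 7.5; 0 0 0 0 0 0 7.5; 0 0 -0.5 0 0 0 7.5"

```text
time_s: 10.8
ee_pos: [0.5642, -0.2028, 0.025]
orientation: [-3.139, -0.003, 1.651]
wrist_force: [-0.3, 0.7, -0.2]
width: 0.0753
```

Call:
carry_out:
  moves: "0 0 -2 0 0 0 7.5; 0 0 -4 0 0 0 7.5; 0 0 -5 0 0 0 7.5; 0 0 -5 0 0 0 7.5; 0 0 -2 0 0 0 7.5"

```text
time_s: 11.3
ee_pos: [0.5672, -0.2041, 0.2116]
orientation: [3.136, 0.001, 1.651]
wrist_force: [1.8, -1.0, 0.3]
width: 0.0751
```

```bash
python3 - <<'E'
from h import *
rel([.5275,.1625,.2],.0866+np.pi); print(env.sense()["qpos"])
d=env.read_camera("side"); cv2.imwrite("pics/s3.png",cv2.resize(d["image"][160:340,230:430],None,fx=3.3,fy=3.3)[:,:,::-1])
E
```

```text
t 11.3 pos [ 0.5672 -0.2041  0.2116] ori [3.136e+00 1.000e-03 1.651e+00] F [ 1.8 -1.   0.3] w 0.0751
shift cm [36.87 -1.02  1.12]
turn deg [  0.21   0.31 -90.35]
[-0.34615376  0.33277005 -0.11633952  1.11603117  0.00135578  1.14413859]
```

View pics/s3.png

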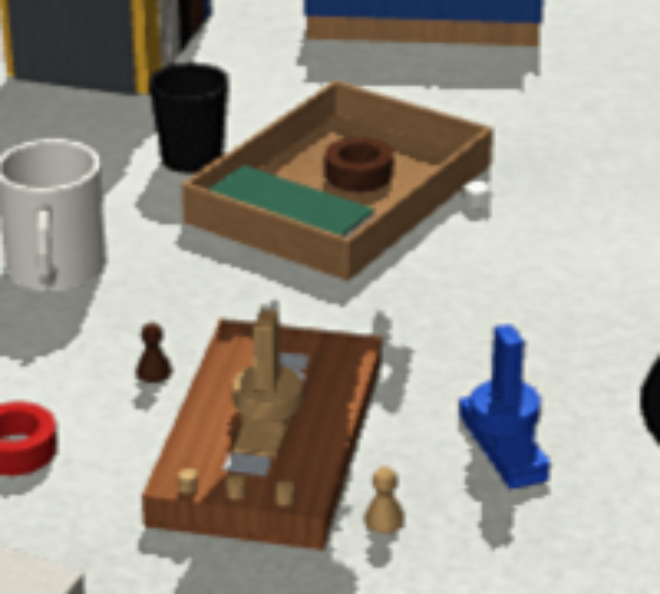

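Call:
carry_out:
  moves: "4.6 -0.13 0 0.2 0.3 0 7.5; 4.6 -0.13 0 0 0 0 7.5; 4.6 -0.13 0 0 0 0 7.5; 4.6 -0.13 0 0 0 0 7.5; 4.6 -0.13 0 0 0 0 7.5"

```text
time_s: 11.85
ee_pos: [0.5395, 0.027, 0.2072]
orientation: [-3.137, -0.007, 1.651]
wrist_force: [1.5, 0.4, 0.5]
width: 0.0752
```

Call:
carry_out:
  moves: "4.6 -0.13 0 0 0 0 7.5; 4.6 -0.13 0 0 0 0 7.5; 4.6 -0.13 1 0 0 -5 7.5; 0 0 0 0 0 -8.5 7.5; 0 0 0 0 0 -8.5 7.5"

```text
time_s: 12.35
ee_pos: [0.5242, 0.1644, 0.1977]
orientation: [-3.139, -0.009, 2.045]
wrist_force: [-0.2, -0.8, 0.4]
width: 0.0748
```

Call:
carry_out:
  moves: "0 0 0 0 0 -8.5 7.5; 0 0 0 0 0 -8.5 7.5; 0 0 0 0 0 -8.5 7.5; 0 0 0 0 0 -8.5 7.5; 0 0 0 0 0 -8.5 7.5"

```text
time_s: 12.85
ee_pos: [0.5248, 0.1627, 0.198]
orientation: [3.137, -0.007, 2.783]
wrist_force: [0.2, 0.2, -0.4]
width: 0.0752
```

Call:
carry_out:
  moves: "0 0 0 0 0 -8.5 7.5; 0 0 0 0 0 -8.5 7.5; 0 0 0 0 0 -8.5 7.5; 0 0 0 0 0 0 7.5; 0 0 0 0 0 0 7.5"

```text
time_s: 13.35
ee_pos: [0.5249, 0.1626, 0.1981]
orientation: [3.134, -0.005, -3.065]
wrist_force: [-0.0, 0.4, -0.1]
width: 0.075
```

```bash
sed -i 's/np.pi\/2)/np.pi)/' look.py; python3 look.py w4;python3 - <<'E'
from h import *
print(env.sense()["qpos"])
E
```

```text
bar 1014 (array([527.3, 161.8]), array([14.4, 23.7]), 4.43) [0.52617126 0.16174014 0.10163259] 0.10163258697445629
ring 265 (array([521.3, 161.4]), array([ 2.2, 23.9]), 4.81) [0.52076062 0.1610628  0.07406377] 0.07406377143931175
board 36999 (array([533.2, 163.4]), array([165.6, 227.1]), 15.06) [0.52287573 0.15932532 0.02630919] 0.026309187599846906
t 13.4 pos [0.525  0.1627 0.1981] ori [ 3.134 -0.005 -3.064] F [0.7 0.3 0.1] w 0.0753
shift cm [-0.25 -0.04 -0.19]
turn deg [ 0.41 -0.27 -0.52]
[ 0.29596261  0.25034615 -0.25957563  1.06394092  0.00805096  0.21848855]
```

View pics/w4.png

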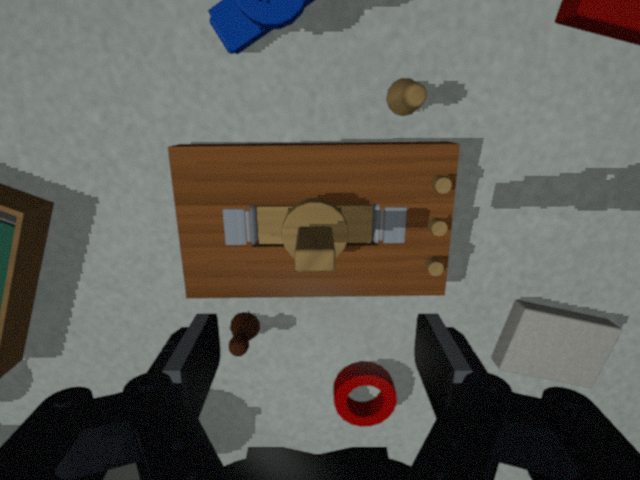

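Call:
carry_out:
  moves: "-0.24 -0.09 3 0.4 -0.3 0 7.5; 0 0 4 0 0 0 7.5; 0 0 3 0 0 0 7.5; 0 0 1.3 0 0 0 7.5; 0 0 0.6 0 0 0 7.5"

```text
time_s: 13.9
ee_pos: [0.5266, 0.162, 0.078]
orientation: [-3.141, -0.001, -3.062]
wrist_force: [-0.1, -0.5, -0.1]
width: 0.0749
```

```bash
python3 - <<'E'
from h import *
rel([.5273,.162,.079],.0866+np.pi)
E
```

```text
t 13.9 pos [0.5266 0.162  0.078 ] ori [-3.141e+00 -1.000e-03 -3.062e+00] F [-0.1 -0.5 -0.1] w 0.0749
shift cm [-0.07 -0.   -0.1 ]
turn deg [-0.01 -0.08 -0.42]
```

Call:
carry_out:
  moves: "0 0 0 0 0 0 1.5; 0 0 0 0 0 0 1.5; 0 0 0 0 0 0 1.5; 0 0 0 0 0 0 1.5; 0 0 0 0 0 0 1.5"

```text
time_s: 14.4
ee_pos: [0.5285, 0.1624, 0.0806]
orientation: [3.141, 0.003, -3.061]
wrist_force: [-0.6, -0.7, 5.8]
width: 0.0229
```

Call:
carry_out:
  moves: "0 0 0 0 0 0 1.0; 0 0 0 0 0 0 1.0; 0 0 0 0 0 0 1.0; 0 0 0 0 0 0 1.0; 0 0 0 0 0 0 1.0"

```text
time_s: 14.9
ee_pos: [0.5285, 0.1624, 0.0805]
orientation: [3.141, 0.003, -3.061]
wrist_force: [0.3, -1.2, 5.5]
width: 0.0231
```

```bash
cat > arc.py <<'E'
# relative move (tool frame) for rotating tool about pivot (board frame coords) by angle about board x
from h import *
yaw=.082; C=np.array([.5273,.162,.008]); B=Ro.from_euler('z',yaw)
def tob(p): return B.inv().apply(np.array(p)-C)
def arc(piv,ang,n):
    s=env.sense(); R=Ro.from_euler('xyz',s["orientation"]); p=tob(s["ee_pos"])
    print("t",s["time_s"],"tcp in pocket frame mm",np.round(p*1000,1),"F",np.round(B.inv().apply(s["wrist_force"]),1),"M",np.round(s["moment"],2),"w",s["width"])
    Rb=B.inv()*R; print("tilt about board xyz deg", np.round(np.degrees((Rb*Ro.from_euler('xyz',[np.pi,0,np.pi]).inv()).as_rotvec()),2))
    for i in range(n):
        dR=Ro.from_rotvec([ang/n,0,0]); p2=piv+dR.apply(p-piv); R2=dR*Rb
        print("row",np.round(Rb.inv().apply(p2-p)*100,3),np.round(np.degrees((Rb.inv()*R2).as_rotvec()),2)); p,Rb=p2,R2
    print("end tcp",np.round(p*1000,1))
if __name__=="__main__":
    a=[float(v) for v in __import__("sys").argv[1:]]
    arc(np.array([0,a[0],a[1]])/1000,a[2],int(a[3]))
E
python3 arc.py -44 0 0.2 5
```

```text
t 14.9 tcp in pocket frame mm [ 1.2  0.3 72.5] F [ 0.2 -1.2  5.5] M [-0.11  0.1   0.02] w 0.023099944154676755
tilt about board xyz deg [ 0.03 -0.18 -0.1 ]
row [-0.001 -0.293 -0.171] [-2.29  0.    0.01]
row [-0.001 -0.293 -0.171] [-2.29  0.    0.01]
row [-0.001 -0.293 -0.171] [-2.29  0.    0.01]
row [-0.001 -0.293 -0.171] [-2.29  0.    0.01]
row [-0.001 -0.293 -0.171] [-2.29  0.    0.01]
end tcp [  1.2 -15.   79.9]
```

Call:
carry_out:
  moves: "0 -0.29 -0.16 -2.3 0 0 1.0; 0 -0.29 -0.16 -2.3 0 0 1.0; 0 -0.29 -0.16 -2.3 0 0 1.0; 0 0 0 0 0 0 1.0; 0 0 0 0 0 0 1.0"

```text
time_s: 15.4
ee_pos: [0.5294, 0.1531, 0.0852]
orientation: [3.02, 0.003, -3.062]
wrist_force: [-0.6, -2.8, 7.4]
width: 0.023
```

```bash
python3 arc.py -44 0 0.08 2; python3 - <<'E'
from h import *
d=env.read_camera("side"); cv2.imwrite("pics/s4.png",cv2.resize(d["image"][220:340,240:400],None,fx=5,fy=5)[:,:,::-1])
d=env.read_camera("wrist"); cv2.imwrite("pics/w5.png",d["image"][:,:,::-1])
E
```

```text
t 15.4 tcp in pocket frame mm [ 1.3 -9.1 77.2] F [-0.9 -2.8  7.4] M [-0.22  0.24 -0.01] w 0.022969937062932787
tilt about board xyz deg [ 6.94 -0.2  -0.14]
row [-0.001 -0.293 -0.17 ] [-2.29  0.    0.01]
row [-0.001 -0.293 -0.17 ] [-2.29  0.    0.01]
end tcp [  1.3 -15.3  79.7]
```

View pics/s4.png

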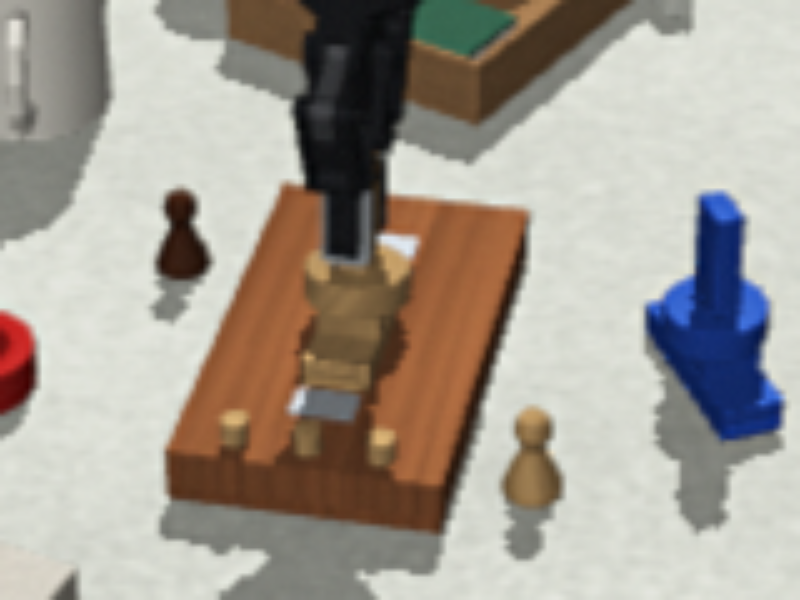

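View pics/w5.png

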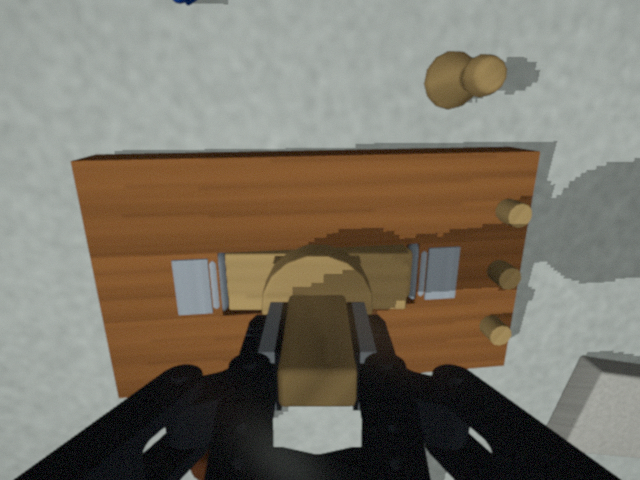

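Call:
carry_out:
  moves: "0 -0.29 -0.16 -2.3 0 0 1.0; 0 -0.29 -0.16 -2.3 0 0 1.0; 0 0 0 0 0 0 1.0; 0 0 0 0 0 0 1.0; 0 0 0 0 0 0 1.0"

```text
time_s: 16.0
ee_pos: [0.5297, 0.1485, 0.0876]
orientation: [2.937, 0.003, -3.061]
wrist_force: [-1.0, 3.6, 7.0]
width: 0.0233
```

```bash
cat > post.py <<'E'
from arc import *
import sys
arc(np.array([0,-.044,0]),.0001,1)
d,W=cloud("wrist"); cv2.imwrite("pics/w%s.png"%sys.argv[1],d["image"][:,:,::-1])
Q=tob(W.reshape(-1,3)).reshape(W.shape)*1000
for n,lo,hi in (("A",28,44),("B",-44,-28)):
    m=(np.abs(Q[...,0])<11)&(Q[...,1]>lo)&(Q[...,1]<hi)&(Q[...,2]>6)&(Q[...,2]<55)
    P=Q[m]
    # foot-top fit z = a + b*y
    if len(P)>50:
        y=P[:,1];z=P[:,2]; b,a=np.polyfit(y,z,1)
        r=z-(a+b*y); k=np.abs(r)<3; b,a=np.polyfit(y[k],z[k],1)
        print(n,len(P),"top z at y=0: %.1f slope %.3f rms %.2f"%(a,b,np.std(z[k]-a-b*y[k])),"at %d: %.1f"%(hi if n=="A" else lo,a+b*(hi if n=="A" else lo)))
d=env.read_camera("side"); cv2.imwrite("pics/s%s.png"%sys.argv[1],cv2.resize(d["image"][220:340,240:400],None,fx=5,fy=5)[:,:,::-1])
E
python3 post.py 6
```

```text
t 16.0 tcp in pocket frame mm [  1.3 -13.7  79.6] F [-0.7  3.7  7. ] M [0.56 0.18 0.06] w 0.02330164151594123
tilt about board xyz deg [11.7  -0.2  -0.05]
row [-0.    -0.001 -0.   ] [-0.01  0.    0.  ]
end tcp [  1.3 -13.7  79.6]
A 1088 top z at y=0: 25.5 slope 0.193 rms 0.60 at 44: 34.0
B 1522 top z at y=0: 27.8 slope 0.274 rms 0.57 at -44: 15.7
```

View pics/w6.png

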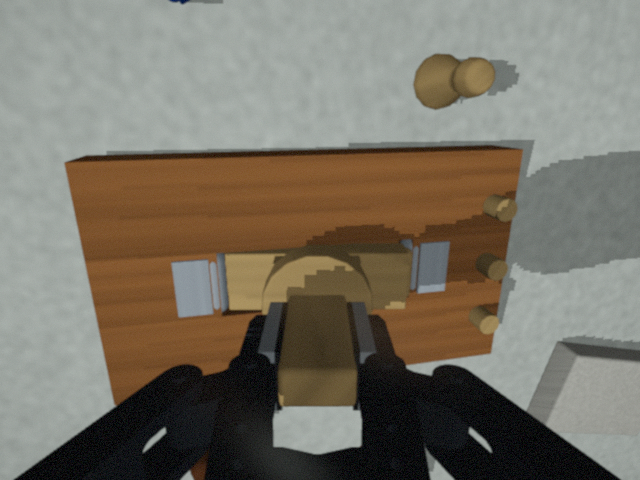

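View pics/s6.png

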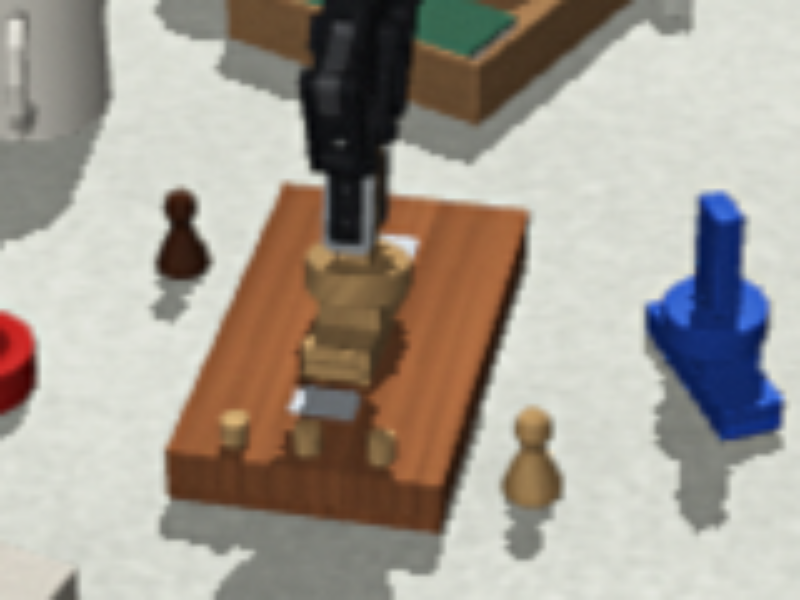

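```bash
python3 arc.py 43 16 -0.32 8
```

```text
t 16.1 tcp in pocket frame mm [  1.3 -13.7  79.6] F [-1.6  3.   6.8] M [0.52 0.17 0.  ] w 0.02328129275214695
tilt about board xyz deg [11.68 -0.2  -0.05]
row [-0.     0.299 -0.165] [ 2.29 -0.   -0.01]
row [-0.     0.299 -0.165] [ 2.29 -0.   -0.01]
row [-0.     0.299 -0.165] [ 2.29 -0.   -0.01]
row [-0.     0.299 -0.165] [ 2.29 -0.   -0.01]
row [-0.     0.299 -0.165] [ 2.29 -0.   -0.01]
row [-0.     0.299 -0.165] [ 2.29 -0.   -0.01]
row [-0.     0.299 -0.165] [ 2.29 -0.   -0.01]
row [-0.     0.299 -0.165] [ 2.29 -0.   -0.01]
end tcp [ 1.3  9.2 94.2]
```

Call:
carry_out:
  moves: "0 0.3 -0.12 2.3 0 0 1.0; 0 0.3 -0.15 2.3 0 0 1.0; 0 0.3 -0.17 2.3 0 0 1.0; 0 0 0 0 0 0 1.0; 0 0 0 0 0 0 1.0"

```text
time_s: 16.6
ee_pos: [0.5276, 0.1583, 0.0924]
orientation: [3.055, 0.001, -3.059]
wrist_force: [-2.1, 7.4, 1.0]
width: 0.0231
```

```bash
python3 post.py 7
```

```text
t 16.6 tcp in pocket frame mm [ 0.  -3.7 84.4] F [-1.5  7.6  1. ] M [ 1.82  0.47 -0.07] w 0.023135791483196107
tilt about board xyz deg [ 4.95 -0.04  0.03]
row [ 0.    -0.001 -0.   ] [-0.01 -0.    0.  ]
end tcp [ 0.  -3.7 84.4]
A 1363 top z at y=0: 28.1 slope 0.092 rms 0.58 at 44: 32.2
B 1249 top z at y=0: 28.7 slope 0.098 rms 0.60 at -44: 24.4
```

View pics/w7.png

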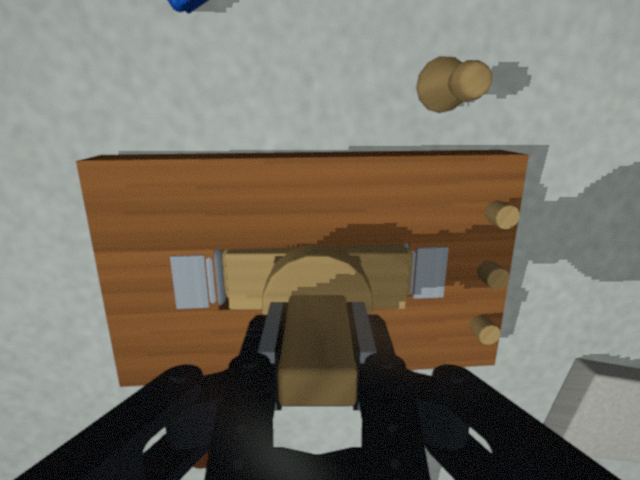

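Call:
carry_out:
  moves: "0 0.3 -0.17 2.3 0 0 1.0; 0 0.3 -0.17 2.3 0 0 1.0; 0 0.3 -0.17 2.3 0 0 1.0; 0 0 0 0 0 0 1.0; 0 0 0 0 0 0 1.0"

```text
time_s: 17.2
ee_pos: [0.527, 0.1643, 0.097]
orientation: [-3.102, 0.0, -3.06]
wrist_force: [0.7, -0.0, -3.0]
width: 0.0235
```

```bash
python3 post.py 8
```

```text
t 17.2 tcp in pocket frame mm [-0.1  2.3 89. ] F [ 0.7 -0.1 -3. ] M [ 0.15 -0.09  0.02] w 0.023515218278701008
tilt about board xyz deg [-2.24 -0.02 -0.05]
row [-0.    -0.001 -0.   ] [-0.01  0.    0.  ]
end tcp [-0.1  2.3 89. ]
A 1315 top z at y=0: 33.0 slope -0.045 rms 0.61 at 44: 31.0
B 1337 top z at y=0: 33.0 slope -0.036 rms 0.60 at -44: 34.6
```

View pics/s8.png

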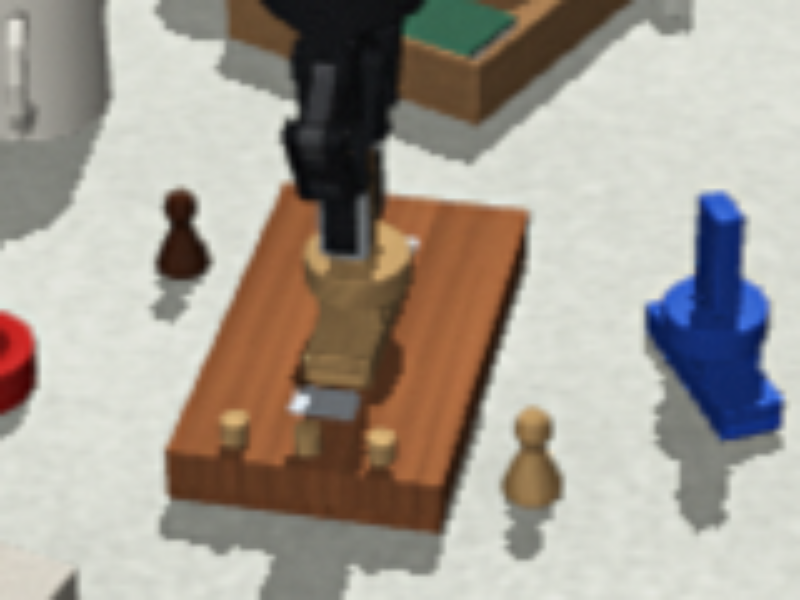

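Call:
carry_out:
  moves: "0 0.29 -0.17 2.3 0 0 1.0; 0 0.29 -0.17 2.3 0 0 1.0; 0 0 0 0 0 0 1.0; 0 0 0 0 0 0 1.0; 0 0 0 0 0 0 1.0"

```text
time_s: 17.8
ee_pos: [0.5267, 0.1695, 0.1001]
orientation: [-3.022, 0.0, -3.062]
wrist_force: [0.4, -0.5, -2.8]
width: 0.0231
```

```bash
python3 post.py 9
```

```text
t 17.8 tcp in pocket frame mm [-0.   7.5 92.1] F [ 0.3 -0.5 -2.8] M [0.19 0.08 0.03] w 0.023067983145940513
tilt about board xyz deg [-6.85 -0.01 -0.13]
row [-0.    -0.001 -0.   ] [-0.01  0.    0.  ]
end tcp [-0.   7.5 92.1]
A 1356 top z at y=0: 36.4 slope -0.126 rms 0.58 at 44: 30.9
B 1265 top z at y=0: 36.7 slope -0.112 rms 0.60 at -44: 41.6
```

View pics/s9.png

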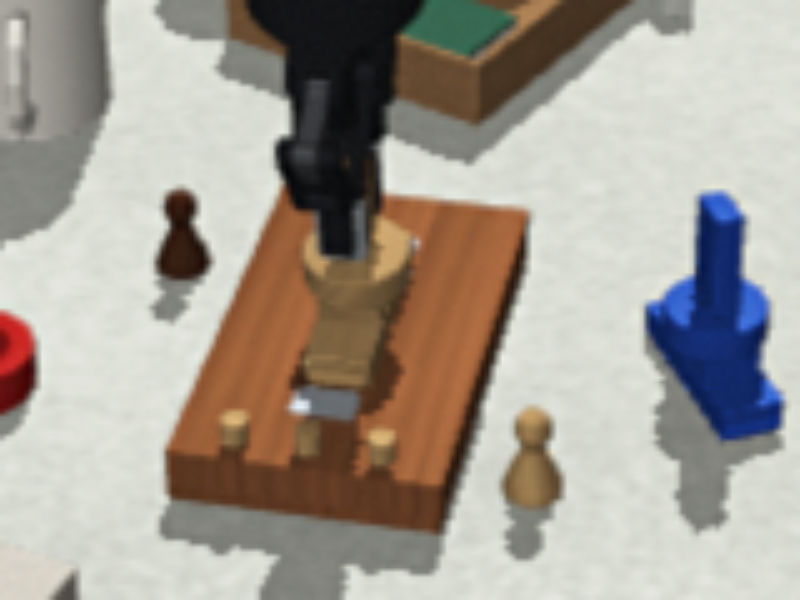

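Call:
carry_out:
  moves: "0 -0.06 -0.5 0 0 0 1.0; 0 -0.12 -1.0 0 0 0 1.0; 0 -0.28 -0.4 -2.3 0 0 1.0; 0 -0.28 -0.4 -2.3 0 0 1.0; 0 -0.28 -0.4 -2.25 0 0 1.0"

```text
time_s: 18.4
ee_pos: [0.5277, 0.1628, 0.1292]
orientation: [3.141, 0.002, -3.061]
wrist_force: [-0.1, 0.4, -1.8]
width: 0.0233
```

Call:
carry_out:
  moves: "0 0 0 0 0 0 1.0; 0 0 0 0 0 0 1.0; 0 0 0 0 0 0 1.0; 0 0 0 0 0 0 1.0; 0 0 0 0 0 0 1.0"

```text
time_s: 18.9
ee_pos: [0.5271, 0.1631, 0.1277]
orientation: [-3.141, 0.0, -3.06]
wrist_force: [0.5, -0.9, -3.4]
width: 0.0229
```

```bash
sed -i 's/<55/<75/; s/>6)/>40)/' post.py; python3 post.py 10; python3 - <<'E'
from h import *
d=env.read_camera("top"); cv2.imwrite("pics/top10.png",d["image"][100:340,150:550][:,:,::-1])
d=env.read_camera("side"); cv2.imwrite("pics/side10.png",cv2.resize(d["image"][160:340,210:410],None,fx=3.3,fy=3.3)[:,:,::-1])
for t in ("foot_under","end_a","ring_mid","pawn_1","die"): print(t,[(np.round(r["location"],3).tolist(),round(r["confidence"],2)) for r in env.landmark_of("side",t)][:4])
E
```

```text
t 18.9 tcp in pocket frame mm [-1.000e-01  1.100e+00  1.197e+02] F [ 0.4 -0.9 -3.4] M [ 0.07  0.01 -0.  ] w 0.022879214632819576
tilt about board xyz deg [-0.05 -0.01 -0.05]
row [-0.    -0.001 -0.   ] [-0.01  0.    0.  ]
end tcp [-1.000e-01  1.100e+00  1.197e+02]
A 1353 top z at y=0: 63.5 slope -0.003 rms 0.58 at 44: 63.4
B 1271 top z at y=0: 63.8 slope 0.005 rms 0.61 at -44: 63.5
foot_under [([0.525, 0.158, 0.054], 0.64), ([0.372, 0.126, -0.003], 0.59)]
end_a [([0.526, 0.205, 0.055], 0.91), ([0.346, 0.157, -0.002], 0.9), ([0.531, 0.119, 0.052], 0.82), ([0.398, 0.085, -0.001], 0.81)]
ring_mid [([0.691, 0.223, 0.009], 0.81), ([0.564, -0.208, 0.003], 0.25), ([0.462, -0.196, -0.002], 0.21)]
pawn_1 [([0.632, 0.108, 0.003], 0.63), ([0.425, 0.222, 0.003], 0.49)]
die [([0.457, -0.195, -0.0], 0.46), ([0.633, 0.11, 0.002], 0.23)]
```

View pics/side10.png

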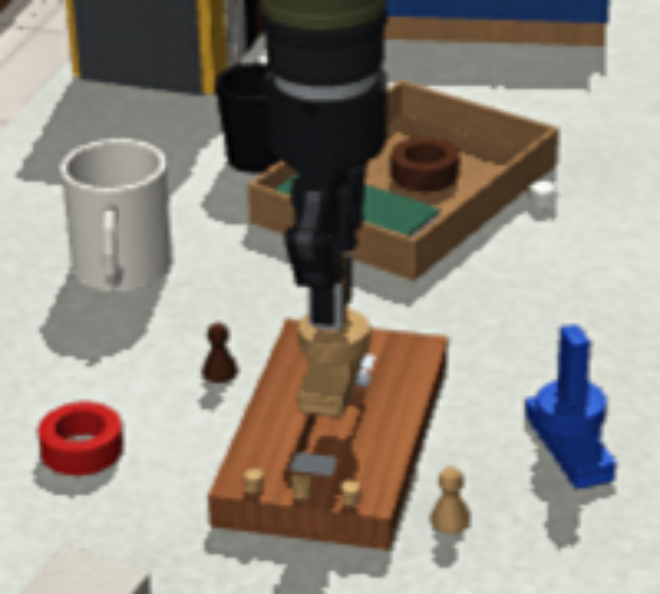

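View pics/top10.png

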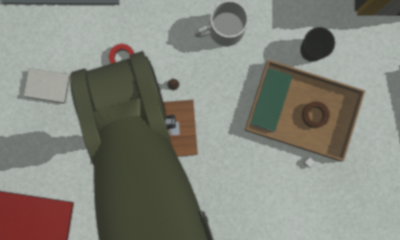

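View pics/w10.png

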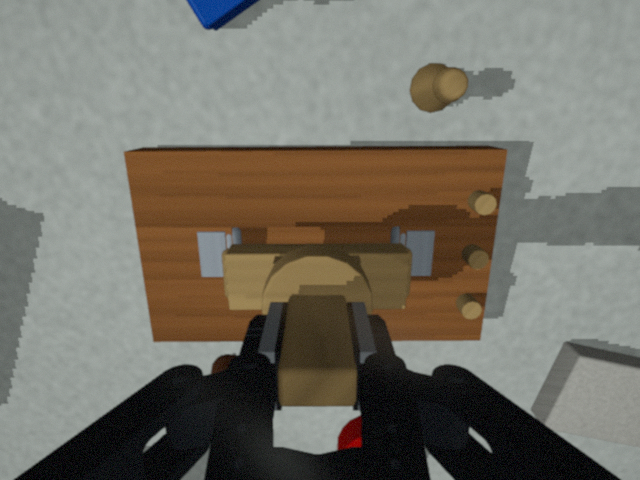

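```bash
python3 -c "
from station import env
print(env.hand_in())"
```

```text
the job is handed in; nothing more can be done
None
```

The job is done and handed in at about 19 s of the 51 s allowed. The hand-in call reports no verdict.

**Ring:** I lifted it off the post and set it down in the free part of the game box under light contact (about 10 N), then released it. The later side and top pictures show it lying flat there.

**Rocking:**

| Step | Peg-side end (end_a) | Other end (end_b) |
|---|---|---|
| First tip (0.2 rad) | about 18 mm up, past its catch | down, near 0 mm |
| Tipped back, still in the pocket | about 15 mm | about 26 mm |

After that I lifted the post out and levelled it.

**Final checks:**
- The foot is level, with both ends at the same height, about 30 mm above the top of the board and over the pocket. Tilt is below 0.1°.
- The grip width is steady at 23 mm, and the wrist force is only about the post's weight.
- The pawns and die were found where they started. The other things nearby look unmoved in the pictures.

**Did not go to plan:**
- On the first approach the last joint reached its range limit, so I re-planned with the tool turned.
- In the last side view the ring detector put the look-alike red ring first and found the ring in the box with only 0.25 confidence. The pictures show the ring in the box clearly.

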